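Find the socket that fits the clamp nut

TASK

Find the socket that fits the hex nut of the strap clamp on the tee-slotted table: try the sockets from the wooden tray on it, and stand any that does not fit back upright on the tray. The one that fits is the smallest that goes right down over the nut to the strap; finish while still gripping it, seated fully home and square on the nut, with the other two standing upright on the tray. Leave everything else on the bench where it is.

Things in the scene. Friction and masses are not known exactly. Their poses are not given: they have to be found in the camera images.
- socket_small: smallest of three plain steel sockets, mouth down on the tray. Hexagonal tube: bore 20.2 mm across flats, 30 deep, outside 28.2. On its closed top a square dark adapter, 16 x 16 mm, from 45 to 85 mm above the mouth: grip it there. About 160 g. Origin: centre of the mouth; z up; x is square to two hexagon flats and to two adapter faces
- socket_medium: middle one of three plain steel sockets, mouth down on the tray. Hexagonal tube: bore 26.4 mm across flats, 30 deep, outside 34.4. On its closed top a square dark adapter, 16 x 16 mm, from 45 to 85 mm above the mouth: grip it there. About 210 g. Origin: centre of the mouth; z up; x is square to two hexagon flats and to two adapter faces
- socket_large: largest of three plain steel sockets, mouth down on the tray. Hexagonal tube: bore 32.6 mm across flats, 30 deep, outside 40.6. On its closed top a square dark adapter, 16 x 16 mm, from 45 to 85 mm above the mouth: grip it there. About 270 g. Origin: centre of the mouth; z up; x is square to two hexagon flats and to two adapter faces
- tray: flat wooden board 110 x 290 x 12 mm, no rim, fixed, the sockets stand on it in a row along its y, 90 mm apart, in any order. A fixed dial gauge stand, 280 mm tall, is over 100 mm to its left (+y). Origin: centre of its underside; z up.
- tee_table: fixed tee-slotted aluminium table on a green casting, 170 x 260 mm, top 45 mm above the bench; it carries the one clamp whose nut matters, drawn anew each time, the nut within 50 mm of its centre; the other two clamps are spares on a wooden rack far behind. Origin: centre of its underside.
- nut_a (a point): foot of a clamp's hex nut: on its axis, at the strap's flat upper face, 73 mm above the bench. The nut is fixed, 14 mm high, top 3.5 mm chamfered by 2 mm; its stud ends 19 mm above this point. 18, 24 or 30 mm across flats: which is not told, try or look. z up; x is square to two of the flats and lies along the strap (96 x 52 mm)
- nut_b (a point): foot of a clamp's hex nut: on its axis, at the strap's flat upper face, 73 mm above the bench. The nut is fixed, 14 mm high, top 3.5 mm chamfered by 2 mm; its stud ends 19 mm above this point. 18, 24 or 30 mm across flats: which is not told, try or look. z up; x is square to two of the flats and lies along the strap (96 x 52 mm)
- nut_c (a point): foot of a clamp's hex nut: on its axis, at the strap's flat upper face, 73 mm above the bench. The nut is fixed, 14 mm high, top 3.5 mm chamfered by 2 mm; its stud ends 19 mm above this point. 18, 24 or 30 mm across flats: which is not told, try or look. z up; x is square to two of the flats and lies along the strap (96 x 52 mm)
- oil_bottle: yellow oil bottle, 56 mm across, 160 mm tall, upright; origin: centre of its foot
- paste_jar: white jar with a steel cap, 60 mm across, 60 mm tall; origin: centre of its foot
- spanner: open spanner lying on the bench, along its x; bystander
- steel_parallel: ground steel bar 22 x 100 x 16 mm lying on the bench between tray and tee-slotted table, long along its y; origin: centre of its underside
- gauge_case: black case 70 x 100 x 30 mm behind the tray; origin: centre of its underside
- chip_brush: brush lying on the bench along its x; bystander
There are look-alikes about, which are no part of the job. Leave any orange look-alike of the socket_medium alone.

How it is judged:
By the outcome, as a careful person would: the job done as asked, in the order asked, and still so for the second after the job is handed in, while the arm keeps its last pose, push and grip.
It also fails if it takes over 72 s, if anything falls off the work surface, if the arm or the gripper's body presses on something with over 40 N, if the wrist force passes 120 N, or if a joint passes its speed limit or range.

ROBOT

A 7-joint arm with a two-finger parallel gripper is mounted at the origin on the work surface. World frame = base frame: x ahead of the robot, y to its left, z up, the work surface at z = 0. Lengths are in m, angles in rad, forces in N, time in s.
With the tool pointing down it reaches from about 0.4 to 0.85 m from the base axis. Payload 10.4 kg.
Tool frame: the origin (TCP) lies between the finger pads; the fingertips stand ahead of it and the grasp point (between the pads) lies 5 mm behind it (manip.tip_extent is the z of the fingertips in the tool frame, in m); z points along the fingers, y is the line along which they close (so a half turn about z gives the same grasp; the last joint's range is limited). The gripper opens to 85 mm and grips with 20 to 120 N. Pads are 22 mm wide; open, the fingers measure 114 mm over their backs; the gripper's body (76 mm by 85 mm) begins 54 mm behind the grasp point. The pads swing forward as they close: fully open they stand 13 mm farther back than shut.
Start: joints at [-1.332, 0.332, -0.065, 1.46, 0.022, 1.35, -0.088], TCP at [0.162, 0.604, 0.245] pointing down, gripper open.
Joint ranges: [-2.6, 2.6], [-0.5, 2.12], [-1.47, 1.34], [0.16, 2.42], [-1.27, 4.41], [0.06, 2.06], [-2.6, 2.6]. Speed limits (rad/s): [2.22, 2.22, 2.79, 2.79, 3.14, 3.14, 3.14].

INTERFACE

Orientations are given as a unit quaternion [x, y, z, w].
In Python, from workcell import status, viewer, manip gives the robot as it stands.
- The arm moves only by the tool play_rows, never from a script. Its argument "plan" is one flat list of numbers, 7 for each row, row after row: the turn, a rotation vector about the tool's x, y, z in degrees, then the shift along the tool's x, y, z in m, then the opening, from 0 (shut) to 1 (fully open). In form: [ax, ay, az, dx, dy, dz, grip, ax, ay, az, dx, dy, dz, grip, ...]. A call has 1 to 20 rows; each row is the pose to reach, as a shift and turn from the pose commanded when the call began, along the tool's axes at that moment; what a row does not reach only later rows make up. A row lasts 1/8 s, in which the tool goes at most 62.5 mm and 10.7 degrees, less where a joint would pass 70% of its speed; a pose out of reach is approached as far as the arm can. A call with a gripper value outside its range is refused whole. The fingers move at their own pace and stop on an object; "squeeze" is the grip in N (left out, the last holds). Time passes only in rows, so rows that repeat a pose let the fingers close. It gives the time, the measured TCP pose, the force, the opening and the grip force at its end, in the units of the state.
- status.get_obs(): the state, without advancing time (a new reading comes with each control period).
- viewer.camera(name): name is "scene" or "side" or "wrist"; returns the picture (420x560x3 uint8, red, green, blue); there is no depth.
- viewer.camera_model(name): a dict with "fx", "fy", "cx", "cy" (pixels), "D" ([k1, k2, p1, p2, k3] as OpenCV has them; the pictures are not rectified), "R" (3x3) and "t" (3): a world point X has camera coordinates R X + t. Camera axes: x right, y down, z forward; pixel columns grow to the right and rows downward; lengths in m; the calibration is good to about 2 mm. A picture is of the moment at which its call begins: read the wrist's pose just before it. camera_model takes no time and is no camera call; for the wrist camera it gives the pose at the moment of the call.
- manip.hand_in(): hands the job in; it is judged then, once.
The state is a dict: "clock": time; "joint_pos": joint angles; "joint_velocities": joint speeds; "tau": joint torques, N m; "position": TCP position; "ee_rot": TCP orientation; "ft_force": force on the tool from outside, world axes, zero at the start; "torque": the same for the moment, N m; "grip_width": opening from 0.0 (shut) to 1.0 (fully open); "grasp_force": force on a finger pad.
Only numpy, scipy, OpenCV 4.12 (cv2) and the standard library are available. Lean on these libraries where they do the work, as an engineer would, in place of code of your own. Each camera call takes 0.05 s, during which the arm holds its last target. There are 200 camera calls.

## Working session

There is one attempt and no reset: what is moved stays moved. The work goes in short steps, Python scripts to look and compute and a tool call to move; the robot and the scene stay as the last step left them, time stands still between calls to the robot, and variables do not carry over. Pictures are saved under pics/ and viewed, at most 10 in all, crops included, and the job is handed in when it is done.

Besides the shell and the picture viewer there is one more tool, called as name(argument=value, ...), one argument or row to a line, values as JSON. play_rows: Moves the arm, as the interface text tells. Its arguments: {"type":"object","properties":{"plan":{"type":"array","items":{"type":"number"}},"squeeze":{"type":"number"}},"required":["plan"]}

```bash
mkdir -p pics; cat > h.py <<'E'
from workcell import status, viewer, manip
import numpy as np, cv2
def cam(n):
    m=viewer.camera_model(n); im=viewer.camera(n); return im,m
def K(m): return np.array([[m['fx'],0,m['cx']],[0,m['fy'],m['cy']],[0,0,1.]])
def plane(m,uv,z):
    uv=np.array(uv,float).reshape(-1,1,2)
    p=cv2.undistortPoints(uv,K(m),np.array(m['D'],float)).reshape(-1,2)
    R=np.array(m['R']);t=np.array(m['t']);c=-R.T@t
    d=np.c_[p,np.ones(len(p))]@R
    return c+d*((z-c[2])/d[:,2])[:,None]
def proj(m,X):
    return cv2.projectPoints(np.array(X,float).reshape(-1,1,3),cv2.Rodrigues(np.array(m['R']))[0],np.array(m['t'],float),K(m),np.array(m['D'],float))[0].reshape(-1,2)
def save(n,im,s=1):
    cv2.imwrite('pics/'+n+'.png',cv2.resize(im[...,::-1],None,fx=s,fy=s,interpolation=cv2.INTER_CUBIC))
E
python3 - <<'E'
from h import *
o=status.get_obs()
print(o, manip.tip_extent)
for n in('scene','side','wrist'):
    im,m=cam(n); np.save(n+'0.npy',im); save(n+'0',im,1.4)
    R=np.array(m['R']);print(n,(-R.T@np.array(m['t'])).round(3),R.round(2).tolist(),m['fx'])
E
```

```text
{'clock': 0.0, 'joint_pos': array([-1.33158413,  0.3328591 , -0.06468813,  1.46096422,  0.02158506,
        1.34988006, -0.08850425]), 'joint_velocities': array([-0.00090742,  0.00123663,  0.00092094,  0.00062935,  0.00219821,
       -0.0024478 ,  0.00096094]), 'tau': array([ 7.14723737e-04, -6.25458884e+01,  4.96588403e-02, -3.91585779e+01,
        1.62846321e-02,  1.01605867e-02,  1.76017409e-06]), 'position': array([0.16168321, 0.60335253, 0.24451292]), 'ee_rot': array([ 1.30531162e-01,  9.91443954e-01, -7.05005528e-04, -6.48277480e-05]), 'ft_force': array([0.64309752, 0.53531516, 0.10168817]), 'torque': array([ 0.01540561,  0.0622502 , -0.00105162]), 'grasp_force': 0.0, 'grip_width': 1.0000861993765187} 0.014
scene [ 1.053 -0.679  1.258] [[0.82, 0.57, -0.01], [0.46, -0.68, -0.57], [-0.34, 0.46, -0.82]] 510.4662753987053
side [0.449 1.288 0.841] [[-1.0, -0.06, -0.02], [-0.02, 0.52, -0.85], [0.07, -0.85, -0.52]] 536.0647033618885
wrist [0.096 0.621 0.374] [[0.26, 0.97, -0.0], [0.93, -0.25, 0.27], [0.26, -0.07, -0.96]] 364.1680019595616
```

View pics/scene0.png

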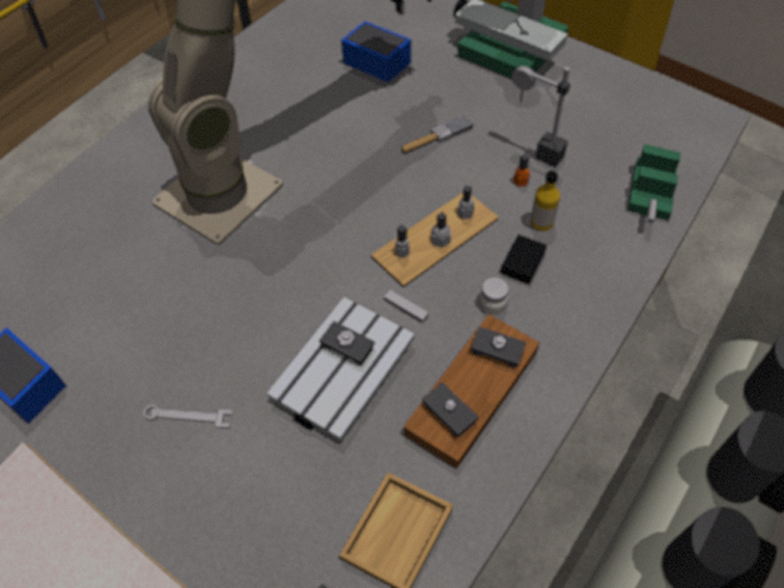

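View pics/side0.png

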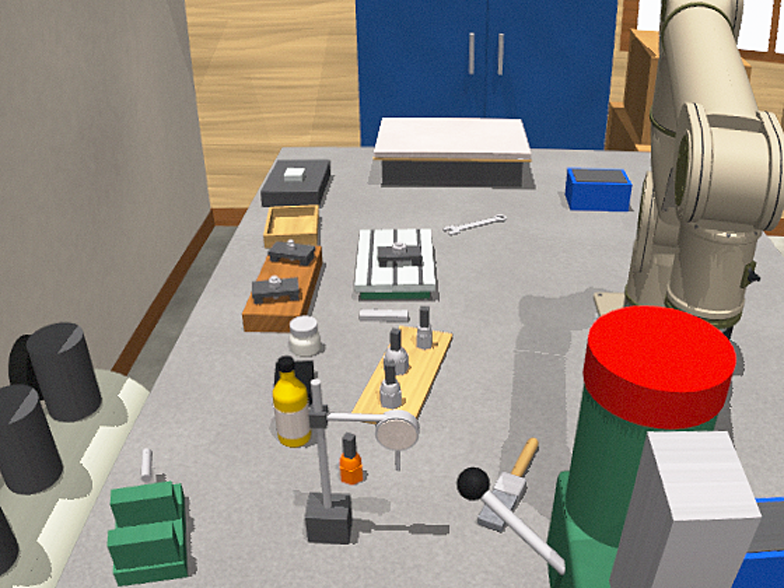

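The scene view shows the tray with three sockets (adapter tops at about (402,228), (441,215) and (467,188)) and the clamp nut at (346,338). The side view shows the same tops at (425,308), (395,330) and (389,365), and the nut at (399,247).

```bash
python3 - <<'E'
from h import *
S=viewer.camera_model('scene');D=viewer.camera_model('side')
for n,a,b,z in [('A',(402,229),(425,310),.097),('B',(442,216),(396,333),.097),('C',(467,189),(389,366),.097),('nut',(346,338),(399,247),.09),('case',(525,250),(293,375),.03),('bar',(405,305),(384,314),.016),('orange',(523,163),(349,437),.085),('bottle',(551,178),(287,362),.16),('jar',(495,288),(304,324),.06),('gaugedial',(523,77),(397,430),.2)]:
    print(n,plane(S,np.array(a)/1.4,z)[0].round(3),plane(D,np.array(b)/1.4,z)[0].round(3))
print('tray',plane(S,np.array([[374,250],[403,280],[497,216],[466,194]])/1.4,.012).round(3).tolist())
print('table',plane(S,np.array([[346,300],[412,338],[338,434],[270,393]])/1.4,.045).round(3).tolist())
print('strap',plane(S,np.array([[336,324],[374,343],[358,362],[320,344]])/1.4,.073).round(3).tolist())
E
```

```text
A [0.482 0.093 0.097] [0.475 0.108 0.097]
B [0.532 0.171 0.097] [0.525 0.186 0.097]
C [0.534 0.267 0.097] [0.53  0.284 0.097]
nut [ 0.546 -0.182  0.09 ] [ 0.538 -0.158  0.09 ]
case [0.705 0.242 0.03 ] [0.709 0.228 0.03 ]
bar [ 0.566 -0.017  0.016] [ 0.561 -0.003  0.016]
orange [0.592 0.42  0.085] [0.58  0.449 0.085]
bottle [0.692 0.345 0.16 ] [0.682 0.366 0.16 ]
jar [0.711 0.098 0.06 ] [0.706 0.107 0.06 ]
gaugedial [0.499 0.56  0.2  ] [0.5   0.561 0.2  ]
tray [[0.424, 0.066, 0.012], [0.524, 0.035, 0.012], [0.598, 0.305, 0.012], [0.503, 0.322, 0.012]]
table [[0.471, -0.091, 0.045], [0.634, -0.088, 0.045], [0.639, -0.333, 0.045], [0.481, -0.342, 0.045]]
strap [[0.503, -0.16, 0.073], [0.589, -0.153, 0.073], [0.589, -0.203, 0.073], [0.505, -0.214, 0.073]]
```

View pics/wrist0.png

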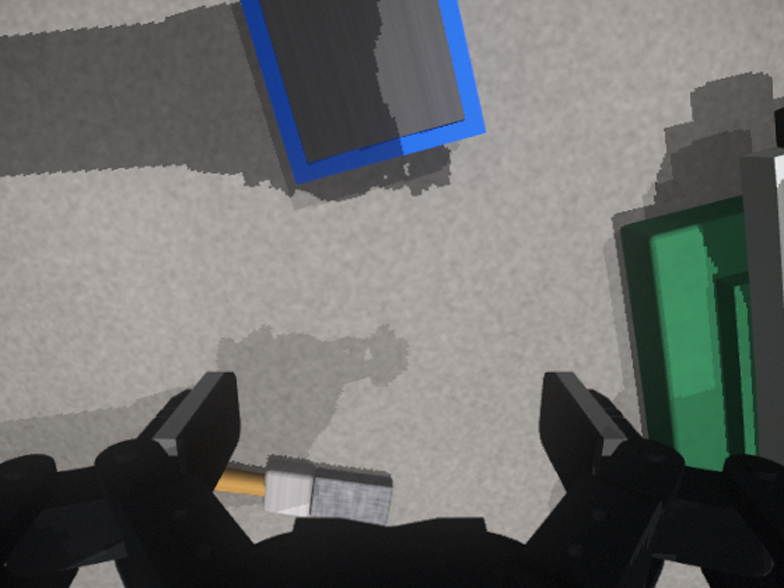

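The wrist view shows only the brush and the blue bin, so I'm moving over the tray.

play_rows(
  plan=[0, 0, 0, -0.22, -0.16, -0.08, 1, 0, 0, 0, -0.44, -0.316, -0.08, 1, 0, 0, 0, -0.44, -0.316, -0.08, 1, 0, 0, 0, -0.44, -0.316, -0.08, 1, 0, 0, 0, -0.44, -0.316, -0.08, 1, 0, 0, 0, -0.44, -0.316, -0.08, 1, 0, 0, 0, -0.44, -0.316, -0.08, 1, 0, 0, 0, -0.44, -0.316, -0.08, 1, 0, 0, 0, -0.44, -0.316, -0.08, 1, 0, 0, 0, -0.44, -0.316, -0.08, 1, 0, 0, 0, -0.44, -0.316, -0.08, 1, 0, 0, 0, -0.44, -0.316, -0.08, 1, 0, 0, 0, -0.44, -0.316, -0.08, 1],
)

```text
clock: 1.78
position: [0.5044, 0.1856, 0.3252]
ee_rot: [0.13, 0.992, 0.0, -0.0]
ft_force: [0.9, 0.4, -0.0]
grip_width: 1.004
grasp_force: 0.0
```

```bash
python3 - <<'E'
from h import *
o=status.get_obs();print(o['position'],o['ee_rot'],o['joint_pos'],o['clock'])
im,m=cam('wrist');np.save('w1.npy',im);save('w1',im,1.4)
import pickle;pickle.dump(m,open('w1.pkl','wb'))
E
```

```text
[0.50440618 0.18558524 0.32517365] [ 1.29609599e-01  9.91565089e-01  6.52655089e-05 -1.49443303e-04] [-0.75138845  0.09949195  0.34249766  1.58152232 -0.03381381  1.46657058
  0.90391538] 1.775
```

View pics/w1.png

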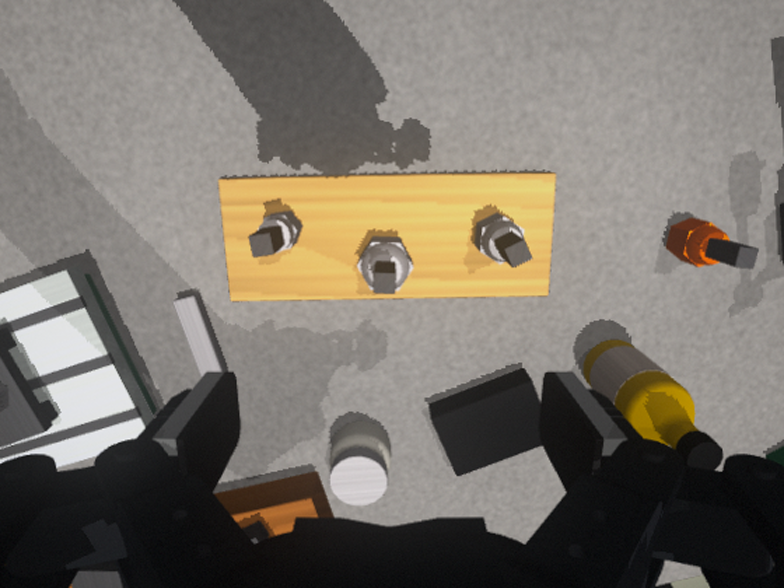

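The wrist view shows the tray with the sockets' adapters at about (266,242), (385,278) and (515,250) in the 1.4x picture. I'm enlarging the sockets.

```bash
python3 - <<'E'
from h import *
im=np.load('w1.npy')
cr=[im[y:y+80,x:x+66] for x,y in((162,138),(242,145),(325,138))]
c=np.hstack(cr); save('w1c',c,4)
E
```

```text
(no output)
```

View pics/w1c.png

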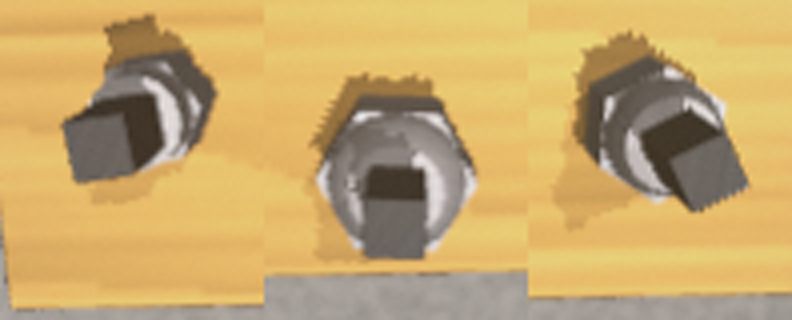

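The crop shows three clear adapter top faces. B, in the middle, is the widest, and A, on the left, looks the smallest.

```bash
python3 - <<'E'
from h import *
import pickle
m=pickle.load(open('w1.pkl','rb'))
def px(pts,i,off): 
    p=np.array(pts,float); p[:,0]-=264*i; return (p+.5)/4-.5+np.array(off)
for n,i,off,q in [('A',0,(162,138),[(62,125),(128,112),(136,176),(76,184)]),('B',1,(242,145),[(365,200),(425,200),(425,258),(363,258)]),('C',2,(325,138),[(668,158),(722,126),(749,184),(694,212)])]:
    P=plane(m,px(q,i,off),.097); e=np.roll(P,-1,0)-P
    ang=np.degrees(np.arctan2(e[:,1],e[:,0]))
    print(n,P.mean(0).round(4),'sides',np.linalg.norm(e,axis=1).round(4),'ang mod90',(ang%90).round(1))
# hex shoulder/edge points widths
print('hexB',plane(m,px([(316,182),(478,182)],1,(242,145)),.035).round(4).tolist())
print('hexC',plane(m,px([(590,100),(658,200),(728,108)],2,(325,138)),.035).round(4).tolist())
print('hexA',plane(m,px([(110,62),(216,96),(186,156)],0,(162,138)),.035).round(4).tolist())
T=plane(m,(np.array([[220,178],[231,300],[549,295],[555,173]])+.5)/1.4-.5,.012);print(T.round(4).tolist(),T.mean(0))
E
```

```text
A [0.4778 0.0982 0.097 ] sides [0.017  0.0161 0.0154 0.0151] ang mod90 [86.  78.8 82.6 84.5]
B [0.527  0.1753 0.097 ] sides [0.0151 0.0152 0.0158 0.0152] ang mod90 [75.1 75.3 75.1 72.7]
C [0.5298 0.2734 0.097 ] sides [0.0153 0.0166 0.0153 0.0156] ang mod90 [17.  13.2 13.4 13.4]
hexB [[0.5225, 0.1519, 0.035], [0.5348, 0.1981, 0.035]]
hexC [[0.5165, 0.2564, 0.035], [0.5506, 0.2696, 0.035], [0.529, 0.2948, 0.035]]
hexA [[0.4611, 0.0909, 0.035], [0.4784, 0.1175, 0.035], [0.4929, 0.1038, 0.035]]
[[0.4225, 0.0573, 0.012], [0.5277, 0.0301, 0.012], [0.5973, 0.3104, 0.012], [0.4919, 0.3347, 0.012]] [0.50987263 0.18310252 0.012     ]
```

play_rows(
  plan=[0, 0, 0, -0.12, -0.33, 0, 1, 0, 0, 0, -0.12, -0.33, 0, 1, 0, 0, 0, -0.12, -0.33, 0, 1, 0, 0, 0, -0.12, -0.33, 0, 1, 0, 0, 0, -0.12, -0.33, 0, 1, 0, 0, 0, -0.12, -0.33, 0, 1, 0, 0, 0, -0.12, -0.33, 0, 1, 0, 0, 0, -0.12, -0.33, 0, 1, 0, 0, 0, -0.12, -0.33, 0, 1],
)

```text
clock: 2.95
position: [0.5358, -0.1636, 0.3252]
ee_rot: [0.129, 0.992, 0.0, -0.0]
ft_force: [-0.6, -0.2, 0.3]
grip_width: 0.997
grasp_force: 0.0
```

```bash
python3 - <<'E'
from h import *
o=status.get_obs();print(o['position'],o['ee_rot'],o['joint_pos'],o['clock'])
im,m=cam('wrist');np.save('w2.npy',im)
import pickle;pickle.dump(m,open('w2.pkl','wb'))
u,v=proj(m,[.542,-.17,.08])[0];print(u,v)
x=int(np.clip(u-70,0,420));y=int(np.clip(v-52,0,315));print(x,y)
save('w2c',im[y:y+105,x:x+140],5.6)
E
```

```text
[ 0.53577258 -0.16360345  0.32522417] [ 1.29289223e-01  9.91606880e-01  3.02659854e-04 -3.98880507e-05] [-0.34999548  0.16691552  0.65110233  1.53740464 -0.1019496   1.47166046
  1.61600783] 2.95
273.82807858677774 182.2672345817048
203 130
```

View pics/w2c.png

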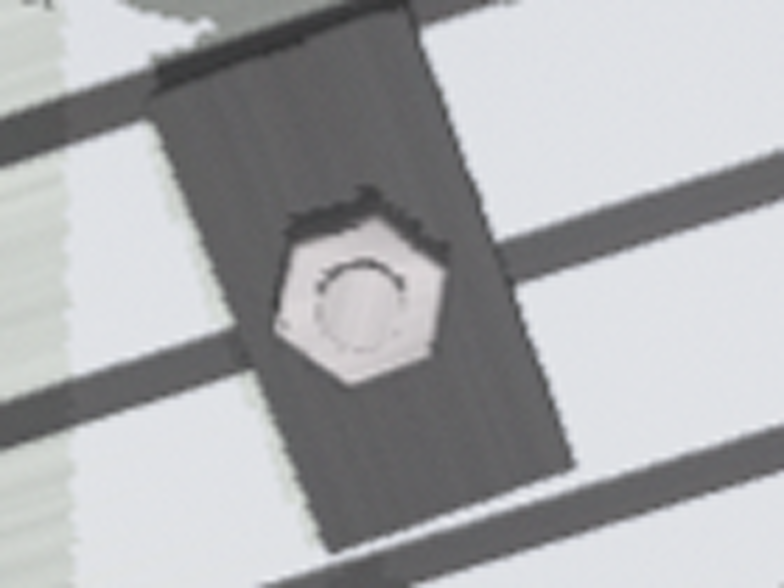

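The crop shows the bright hex nut with corners from (380,215) to (352,385), the strap corners at (412,5), (575,465) and (330,550), and the stud at (361,308).

```bash
python3 - <<'E'
from h import *
import pickle
m=pickle.load(open('w2.pkl','rb'));im=np.load('w2.npy')
f=lambda q:(np.array(q,float)+.5)/5.6-.5+np.array([203,130])
# nut by mask
hsv=cv2.cvtColor(im,cv2.COLOR_RGB2GRAY)
n,l,s,c=cv2.connectedComponentsWithStats(((hsv>130)*1).astype(np.uint8))
k=l[int(130+55),int(203+50)] or l[int(130+62),int(203+53)]
cnt=max(cv2.findContours((l==k).astype(np.uint8),0,1)[0],key=cv2.contourArea)[:,0]
for z in(.083,.087):
    P=plane(m,cnt,z)[:,:2]*1000
    print(z,'min area',s[k],'circ',cv2.minEnclosingCircle(P.astype(np.float32)),'area AF',np.sqrt(cv2.contourArea(P.astype(np.float32))/.866))
    Q=plane(m,f([(380,215),(447,262),(432,355),(352,385),(275,328),(290,245)]),z)*1000
    e=np.roll(Q,-1,0)-Q
    print('corners c',Q.mean(0).round(1),'side',np.linalg.norm(e,axis=1).round(1),'ang60',(np.degrees(np.arctan2(e[:,1],e[:,0]))%60).round(1))
print('stud',plane(m,f([(361,305)]),.092))
S=plane(m,f([(152,93),(412,2),(575,465),(330,551)]),.073);e=np.roll(S,-1,0)-S
print(S.round(4).tolist(),S.mean(0),np.linalg.norm(e,axis=1),np.degrees(np.arctan2(e[:,1],e[:,0]))%90)
E
```

```text
0.083 min area [252 169  31  30 636] circ ((540.8646240234375, -177.0755157470703), 16.674924850463867) area AF 27.71986251728813
corners c [ 540.4 -176.5   83. ] side [15.1 17.8 16.1 18.  15.9 17.5] ang60 [39.8 36.3 36.2 37.6 34.1 33.7]
0.087 min area [252 169  31  30 636] circ ((540.098876953125, -176.75003051757812), 16.495264053344727) area AF 27.421196132475433
corners c [ 539.6 -176.2   87. ] side [14.9 17.6 15.9 17.8 15.8 17.3] ang60 [39.8 36.3 36.2 37.6 34.1 33.7]
stud [[ 0.53970384 -0.17637453  0.092     ]]
[[0.4947, -0.2049, 0.073], [0.4911, -0.1539, 0.073], [0.5847, -0.146, 0.073], [0.5894, -0.1969, 0.073]] [ 0.53996686 -0.17541645  0.073     ] [0.05104312 0.09395378 0.05106573 0.09510885] [4.05915033 4.83396699 5.355507   4.81880669]
```

The nut is about 29–30 mm across flats, so it calls for the large socket, which is the middle one (B, about 47 mm across corners). I'm turning the wrist half round to view nut and socket from the other side, which cancels camera-offset error.

play_rows(
  plan=[0, 0, 10, 0, 0, 0, 1, 0, 0, 20, 0, 0, 0, 1, 0, 0, 30, 0, 0, 0, 1, 0, 0, 40, 0, 0, 0, 1, 0, 0, 50, 0, 0, 0, 1, 0, 0, 60, 0, 0, 0, 1, 0, 0, 70, 0, 0, 0, 1, 0, 0, 80, 0, 0, 0, 1, 0, 0, 90, 0, 0, 0, 1, 0, 0, 100, 0, 0, 0, 1, 0, 0, 110, 0, 0, 0, 1, 0, 0, 120, 0, 0, 0, 1, 0, 0, 130, 0, 0, 0, 1, 0, 0, 140, 0, 0, 0, 1, 0, 0, 150, 0, 0, 0, 1, 0, 0, 160, 0, 0, 0, 1, 0, 0, 170, 0, 0, 0, 1, 0, 0, 180, 0, 0, 0, 1, 0, 0, 180, 0, 0, 0, 1, 0, 0, 180, 0, 0, 0, 1],
)

```text
clock: 5.5
position: [0.5356, -0.1647, 0.3253]
ee_rot: [0.992, -0.128, 0.0, -0.0]
ft_force: [0.1, -0.4, 0.2]
grip_width: 1.0
grasp_force: 0.0
```

```bash
cat >> h.py <<'E'
import pickle
def nut(im,m,g=(.540,-.176)):
    u,v=proj(m,[*g,.088])[0]
    gr=cv2.cvtColor(im,cv2.COLOR_RGB2GRAY)
    n,l,s,c=cv2.connectedComponentsWithStats((gr>130).astype(np.uint8))
    k=np.argmin([np.hypot(*(ci-(u,v))) if 300<si[4]<1500 else 1e9 for ci,si in zip(c,s)])
    cnt=max(cv2.findContours((l==k).astype(np.uint8),0,1)[0],key=cv2.contourArea)[:,0]
    P=plane(m,cnt,.086)[:,:2]*1000
    M=cv2.moments(P.astype(np.float32)); return s[k],np.array([M['m10'],M['m01']])/M['m00'],np.sqrt(M['m00']/.866)
E
python3 - <<'E'
from h import *
o=status.get_obs();print(o['position'],o['ee_rot'],o['joint_pos'],o['clock'])
print(nut(np.load('w2.npy'),pickle.load(open('w2.pkl','rb'))))
im,m=cam('wrist');np.save('w3.npy',im);pickle.dump(m,open('w3.pkl','wb'))
print(nut(im,m))
E
```

```text
[ 0.53559229 -0.16468161  0.3252851 ] [ 9.91756452e-01 -1.28137089e-01  2.64708303e-05 -1.58722704e-04] [-0.64833593  0.22556446  1.03296872  1.54863673 -0.19445548  1.47774513
 -1.43619836] 5.5
(array([252, 169,  31,  30, 636], dtype=int32), array([ 540.47566181, -176.82915245]), np.float64(27.495865616765172))
(array([273, 154,  31,  30, 657], dtype=int32), array([ 540.52145844, -177.03938193]), np.float64(27.351291609374375))
```

play_rows(
  plan=[0, 0, 0, -0.12, -0.33, 0, 1, 0, 0, 0, -0.12, -0.33, 0, 1, 0, 0, 0, -0.12, -0.33, 0, 1, 0, 0, 0, -0.12, -0.33, 0, 1, 0, 0, 0, -0.12, -0.33, 0, 1, 0, 0, 0, -0.12, -0.33, 0, 1, 0, 0, 0, -0.12, -0.33, 0, 1, 0, 0, 0, -0.12, -0.33, 0, 1, 0, 0, 0, -0.12, -0.33, 0, 1],
)

```text
clock: 6.68
position: [0.5053, 0.1832, 0.3255]
ee_rot: [0.991, -0.131, 0.0, -0.0]
ft_force: [0.0, -0.4, -0.5]
grip_width: 1.004
grasp_force: 0.0
```

```bash
python3 - <<'E'
from h import *
o=status.get_obs();print(o['position'],o['ee_rot'],o['joint_pos'],o['clock'])
im,m=cam('wrist');np.save('w4.npy',im);pickle.dump(m,open('w4.pkl','wb'))
u,v=proj(m,[.527,.1753,.08])[0];x=int(u-40);y=int(v-30);print(u,v,x,y)
a=im[y:y+60,x:x+80]
w3=np.load('w3.npy');m3=pickle.load(open('w3.pkl','rb'))
u,v=proj(m3,[.540,-.176,.08])[0];x=int(u-40);y=int(v-30);print(u,v,x,y)
save('w4c',np.hstack([a,w3[y:y+60,x:x+80]]),5)
E
```

```text
[0.50533879 0.18319657 0.32553207] [ 9.91347523e-01 -1.31263150e-01  1.19461670e-04 -2.43038786e-04] [-1.17099398  0.11095111  0.81355438  1.59960294 -0.08132037  1.46551459
 -2.18607273] 6.675
279.43859356486 153.08344287438644 239 123
286.9636074796781 168.38050195988603 246 138
```

View pics/w4c.png

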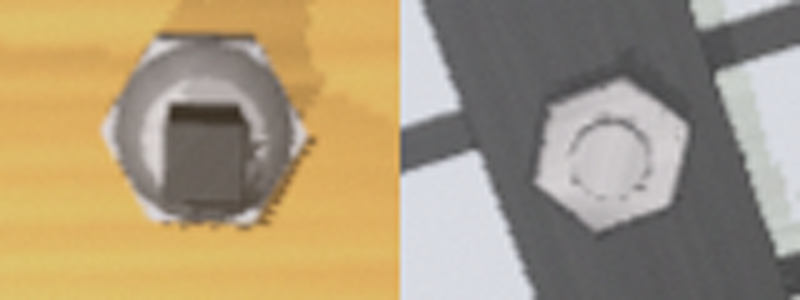

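The left crop shows socket B's adapter top with corners at (167,122), (242,120), (244,202) and (166,203). The right crop shows the nut centred near (612,153), in agreement with the first view.

```bash
python3 - <<'E'
from h import *
from scipy.spatial.transform import Rotation as Ro
m=pickle.load(open('w4.pkl','rb'))
q=(np.array([(167,122),(242,120),(244,202),(166,203)],float)+.5)/5-.5+np.array([239,123])
P=plane(m,q,.097);e=np.roll(P,-1,0)-P
print(P.mean(0),np.linalg.norm(e,axis=1),np.degrees(np.arctan2(e[:,1],e[:,0]))%90)
o=status.get_obs();R=Ro.from_quat(o['ee_rot']).as_matrix();print(R.round(3))
for t in([.5275,.1757,.078],P.mean(0)): print(R.T@(np.array(t)-o['position']))
m3=pickle.load(open('w3.pkl','rb'))
q=(np.array([(612-400,153)],float)+.5)/5-.5+np.array([246,138]);print('stud',plane(m3,q,.092))
E
```

```text
[0.527147   0.17520319 0.097     ] [0.01462295 0.01606613 0.01537611 0.01587167] [76.45611924 76.69329739 75.67684223 73.9816946 ]
[[ 0.966 -0.26   0.   ]
 [-0.26  -0.966  0.   ]
 [ 0.    -0.001 -1.   ]]
[0.02342468 0.00170602 0.24750463]
[0.02321446 0.00226766 0.22850432]
stud [[ 0.54186886 -0.17726226  0.092     ]]
```

play_rows(
  plan=[0, 0, 0, 0.0233, 0.002, 0.06, 0.6, 0, 0, 0, 0.0233, 0.002, 0.12, 0.6, 0, 0, 0, 0.0233, 0.002, 0.17, 0.6, 0, 0, 0, 0.0233, 0.002, 0.195, 0.6, 0, 0, 0, 0.0233, 0.002, 0.195, 0.6, 0, 0, 0, 0.0233, 0.002, 0.195, 0.6, 0, 0, 0, 0.0233, 0.002, 0.195, 0.6],
)

```text
clock: 7.6
position: [0.5278, 0.1769, 0.1318]
ee_rot: [0.991, -0.131, 0.001, -0.001]
ft_force: [-0.3, 0.1, -0.0]
grip_width: 0.6
grasp_force: 0.0
```

```bash
cat >> h.py <<'E'
from scipy.spatial.transform import Rotation as Ro
def rel(t):
    o=status.get_obs();R=Ro.from_quat(o['ee_rot']).as_matrix()
    print(o['position'].round(4),'yaw y',np.degrees(np.arctan2(R[1,1],R[0,1])).round(2),'tilt',R[:2,2].round(4),'F',o['ft_force'].round(1),'T',o['torque'].round(2),'grip',o['grip_width'],o['grasp_force'],o['clock'],'j',o['joint_pos'].round(2))
    print('shift',(R.T@(np.array(t)-o['position'])).round(4))
E
python3 -c "
from h import *
rel([.5271,.1753,.078])"
```

```text
[0.5278 0.1769 0.1318] yaw y -105.0 tilt [0.002  0.0015] F [-0.3  0.1 -0. ] T [-0.01 -0.02 -0.01] grip 0.6000229085574491 0.0 7.6 j [-1.06  0.34  0.78  1.82 -0.27  1.09 -2.01]
shift [-0.0003  0.0018  0.0538]
```

play_rows(
  plan=[0, 0, 0, 0, 0.0018, 0.02, 0.6, 0, 0, 0, 0, 0.0018, 0.04, 0.6, 0, 0, 0, 0, 0.0018, 0.054, 0.6, 0, 0, 0, 0, 0.0018, 0.054, 0.6, 0, 0, 0, 0, 0.0018, 0.054, 0.6],
)

```text
clock: 8.22
position: [0.5269, 0.1749, 0.0768]
ee_rot: [0.991, -0.131, 0.0, -0.0]
ft_force: [0.4, -0.0, -0.4]
grip_width: 0.601
grasp_force: 0.0
```

```bash
python3 -c "
from h import *
rel([.5271,.1753,.078])"
```

```text
[0.5269 0.1749 0.0768] yaw y -105.01 tilt [0.0006 0.0001] F [ 0.4 -0.  -0.4] T [-0.02  0.04  0.  ] grip 0.6010129652182166 0.0 8.225 j [-1.02  0.42  0.75  1.86 -0.33  0.99 -1.96]
shift [ 0.0001 -0.0004 -0.0012]
```

play_rows(
  plan=[0, 0, 0, 0, 0, 0, 0.1, 0, 0, 0, 0, 0, 0, 0.1, 0, 0, 0, 0, 0, 0, 0.1, 0, 0, 0, 0, 0, 0, 0.1, 0, 0, 0, 0, 0, 0, 0.1, 0, 0, 0, 0, 0, 0, 0.1, 0, 0, 0, 0, 0, 0, 0.1, 0, 0, 0, 0, 0, 0, 0.1],
  squeeze=60,
)

```text
clock: 9.22
position: [0.5269, 0.175, 0.0767]
ee_rot: [0.991, -0.131, 0.0, -0.0]
ft_force: [0.1, 1.1, 5.6]
grip_width: 0.178
grasp_force: 58.9
```

play_rows(
  plan=[0, 0, 0, 0, 0, -0.01, 0.1, 0, 0, 0, 0, 0, -0.03, 0.1, 0, 0, 0, 0, 0, -0.07, 0.1, 0, 0, 0, 0, 0, -0.11, 0.1, 0, 0, 0, 0, 0, -0.14, 0.1, 0, 0, 0, 0, 0, -0.14, 0.1, 0, 0, 0, 0, 0, -0.14, 0.1],
)

```text
clock: 10.1
position: [0.526, 0.1748, 0.2159]
ee_rot: [0.991, -0.13, -0.0, 0.0]
ft_force: [0.3, -0.3, -3.2]
grip_width: 0.178
grasp_force: 58.9
```

```bash
python3 -c "
from h import *
rel([.5406,-.1768,.20])"
```

```text
[0.526  0.1748 0.2159] yaw y -104.99 tilt [-0.0008  0.0001] F [ 0.3 -0.3 -3.2] T [0.01 0.07 0.  ] grip 0.17760822942238927 58.900503516197205 10.1 j [-1.11  0.24  0.83  1.73 -0.19  1.25 -2.07]
shift [0.1051 0.3359 0.0159]
```

play_rows(
  plan=[0, 0, -2, 0.008, 0.025, 0, 0.1, 0, 0, -5, 0.021, 0.067, 0, 0.1, 0, 0, -8, 0.037, 0.118, 0, 0.1, 0, 0, -11, 0.053, 0.168, 0, 0.1, 0, 0, -14, 0.068, 0.218, 0, 0.1, 0, 0, -17, 0.084, 0.269, 0, 0.1, 0, 0, -19, 0.097, 0.31, 0, 0.1, 0, 0, -20, 0.103, 0.33, 0, 0.1, 0, 0, -20, 0.105, 0.336, 0, 0.1, 0, 0, -20, 0.105, 0.336, 0, 0.1, 0, 0, -20, 0.105, 0.336, 0, 0.1, 0, 0, -20, 0.105, 0.336, 0, 0.1],
)

```text
clock: 11.6
position: [0.5412, -0.1757, 0.2162]
ee_rot: [0.999, 0.044, -0.0, -0.0]
ft_force: [0.0, 0.3, -2.2]
grip_width: 0.177
grasp_force: 58.9
```

```bash
python3 -c "
from h import *
rel([.5406,-.1768,.165])"
```

```text
[ 0.5412 -0.1757  0.2162] yaw y -84.91 tilt [-0.      0.0005] F [ 0.   0.3 -2.2] T [-0.05 -0.01  0.04] grip 0.17660328658871438 58.90300691127777 11.6 j [-0.54  0.31  0.94  1.69 -0.26  1.27 -1.03]
shift [-0.0007  0.0011  0.0512]
```

play_rows(
  plan=[0, 0, 0, -0.0007, 0.0011, 0.02, 0.1, 0, 0, 0, -0.0007, 0.0011, 0.04, 0.1, 0, 0, 0, -0.0007, 0.0011, 0.05, 0.1, 0, 0, 0, -0.0007, 0.0011, 0.053, 0.1, 0, 0, 0, -0.0007, 0.0011, 0.053, 0.1, 0, 0, 0, -0.0007, 0.0011, 0.053, 0.1],
)

```text
clock: 12.35
position: [0.5407, -0.1781, 0.1638]
ee_rot: [0.999, 0.044, 0.0, 0.0]
ft_force: [0.6, -0.1, -1.6]
grip_width: 0.176
grasp_force: 58.9
```

```bash
python3 -c "
from h import *
rel([.5406,-.1768,.1377])"
```

```text
[ 0.5407 -0.1781  0.1638] yaw y -85.01 tilt [ 0.0008 -0.    ] F [ 0.6 -0.1 -1.6] T [-0.02  0.01  0.04] grip 0.1757617303491029 58.918277621269226 12.35 j [-0.5   0.37  0.91  1.76 -0.31  1.17 -0.99]
shift [ 0.     -0.0013  0.0261]
```

play_rows(
  plan=[0, 0, 0, 0, -0.001, 0.004, 0.1, 0, 0, 0, 0, -0.001, 0.008, 0.1, 0, 0, 0, 0, -0.001, 0.011, 0.1, 0, 0, 0, 0, -0.001, 0.0135, 0.1, 0, 0, 0, 0, -0.001, 0.0155, 0.1, 0, 0, 0, 0, -0.001, 0.0155, 0.1],
)

```text
clock: 13.1
position: [0.5402, -0.177, 0.1476]
ee_rot: [0.999, 0.044, -0.0, -0.0]
ft_force: [-0.3, -0.0, -2.3]
grip_width: 0.18
grasp_force: 58.9
```

```bash
python3 -c "
from h import *
rel([.5406,-.1768,.1377])"
```

```text
[ 0.5402 -0.177   0.1476] yaw y -85.01 tilt [-0.0003  0.0001] F [-0.3 -0.  -2.3] T [-0.03  0.06 -0.  ] grip 0.1803422454934138 58.91913592815399 13.1 j [-0.5   0.39  0.9   1.77 -0.33  1.14 -0.98]
shift [ 0.0005 -0.0001  0.0099]
```

play_rows(
  plan=[0, 0, 0, 0, 0, 0.003, 0.1, 0, 0, 0, 0, 0, 0.006, 0.1, 0, 0, 0, 0, 0, 0.008, 0.1, 0, 0, 0, 0, 0, 0.0095, 0.1, 0, 0, 0, 0, 0, 0.0095, 0.1],
)

```text
clock: 13.72
position: [0.5402, -0.177, 0.1382]
ee_rot: [0.999, 0.044, -0.0, -0.0]
ft_force: [0.2, -0.1, -1.8]
grip_width: 0.174
grasp_force: 58.9
```

```bash
python3 -c "
from h import *
rel([.5406,-.1768,.1377])"
```

```text
[ 0.5402 -0.177   0.1382] yaw y -85.0 tilt [-0.0002  0.0001] F [ 0.2 -0.1 -1.8] T [-0.01  0.01  0.04] grip 0.17407439735098781 58.918835520744324 13.725 j [-0.49  0.4   0.89  1.78 -0.34  1.12 -0.97]
shift [ 0.0004 -0.0001  0.0005]
```

play_rows(
  plan=[0, 0, 0, 0, 0, 0.0006, 0.1, 0, 0, 0, 0, 0, 0.001, 0.1, 0, 0, 0, 0, 0, 0.001, 0.1, 0, 0, 0, 0, 0, 0.001, 0.1],
)

```text
clock: 14.22
position: [0.5404, -0.177, 0.1378]
ee_rot: [0.999, 0.044, 0.0, -0.0]
ft_force: [-2.5, 1.9, 6.7]
grip_width: 0.179
grasp_force: 59.9
```

play_rows(
  plan=[0, 0, 0, 0, 0, 0.0006, 0.1, 0, 0, 0, 0, 0, 0.0006, 0.1, 0, 0, 0, 0, 0, 0.0006, 0.1],
)

```text
clock: 14.6
position: [0.5405, -0.177, 0.1377]
ee_rot: [0.999, 0.044, 0.0, -0.0]
ft_force: [-5.7, 2.4, 12.1]
grip_width: 0.179
grasp_force: 61.1
```

```bash
python3 - <<'E'
from h import *
rel([.5406,-.1768,.1377])
im,m=cam('side'); save('s9',im[140:300,150:360],3.7)
E
```

```text
[ 0.5405 -0.177   0.1377] yaw y -85.0 tilt [0.0007 0.0006] F [-5.7  2.4 12.1] T [ 0.44  1.2  -0.02] grip 0.17870178526180808 61.12681210041046 14.6 j [-0.49  0.4   0.89  1.78 -0.34  1.12 -0.97]
shift [ 0.0001 -0.0002  0.    ]
```

View pics/s9.png

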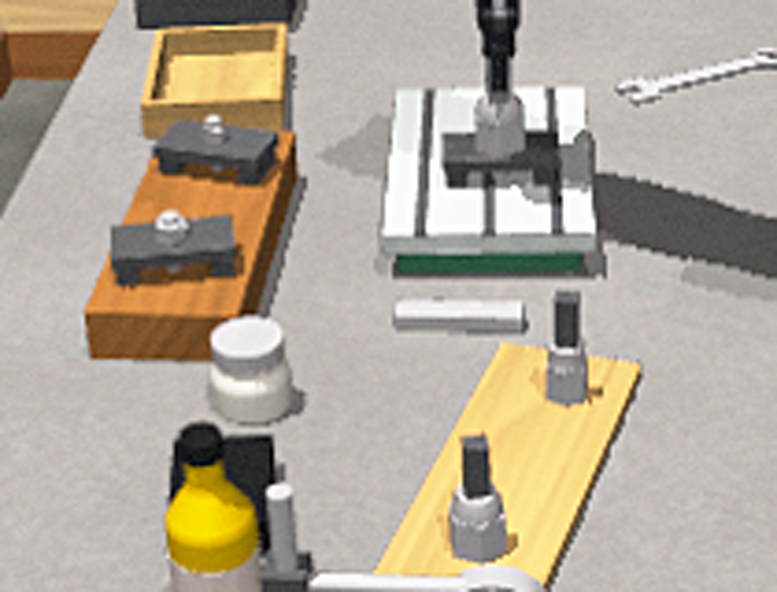

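The side view shows the large socket square on the nut at (500,130), with the other two standing on the tray at (567,350) and (475,500). The height reading matches full seating, so I'm handing in.

```bash
python3 -c "
from h import *
print(manip.hand_in())"
```

```text
the job is handed in; nothing more can be done
None
```

The large socket is seated fully home and square on the 30 mm nut and still gripped, with the small and medium ones never moved from the tray: I chose by measuring the nut in the images rather than by trying them; the job is handed in but its verdict was not shown.

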